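# Load the duplicate pond samples into the transport tray

## Robot

A 7-joint arm with a two-finger parallel gripper is mounted at the origin on the work surface. World frame = base frame: x ahead of the robot, y to its left, z up, the work surface at z = 0. Lengths are in m, angles in rad, forces in N, time in s.
With the tool pointing down it reaches from about 0.425 to 0.925 m from the base axis. Payload 6.8 kg.
Tool frame: the origin (TCP) lies between the finger pads; the fingertips stand 17 mm ahead of it and the grasp point (between the pads) lies 2 mm behind it; z points along the fingers, y is the line along which they close (so a half turn about z gives the same grasp; the last joint's range is limited). The gripper opens to 88 mm and grips with 3 to 60 N. Pads are 20 mm wide; open, the fingers measure 115 mm over their backs; the gripper's body (75 mm by 178 mm) begins 61 mm behind the grasp point.
Start: joints at [1.146, 0.477, 0.022, 1.555, -0.011, 1.109, -0.083], TCP at [0.21, -0.641, 0.24] pointing down, gripper open.
Joint ranges: [-2.96, 2.96], [-0.34, 2.1], [-1.41, 1.46], [0.24, 2.44], [-1.37, 4.51], [0.17, 1.92], [-2.96, 2.96]. Speed limits (rad/s): [2.39, 2.39, 3.14, 3.14, 3.14, 3.14, 3.14].

## Interface

Orientations are given as a rotation vector (axis times angle).
In Python, from cell import r, fingers, sensors, camera, finder gives the robot as it stands. Calls block until the motion is done:
- r.move_ptp(position, orientation): joint-space move of the TCP to a pose.
- r.move_l(position, ori=None, speed=0.15, f_stop=None): straight line of the TCP; ori=None keeps the orientation; speed is the mean speed in m/s. With f_stop (N) it stops when the force on the tool has changed by that much, and returns True; else False.
- r.set_joints(angles): joint-space move.
- fingers.gripper_to(opening, strength=None): finger opening in m; strength is the grip in N (None keeps the last); returns when the fingers have stopped.
- r.sleep(seconds).
- r.inverse_kinematics(position, orientation): joint angles nearest the present ones, or None.
- sensors.state(): the state.
- camera(name): name is "scene" or "top" or "wrist"; returns a dict with "image" (384x512x3 uint8, red, green, blue), "camera_matrix" (3x3 intrinsics, pixels), "extrinsics" (4x4, takes a point from camera to world coordinates); the wrist camera has in their place "hand_eye" (4x4, takes a point from camera to tool coordinates, whose origin is the TCP and whose axes are the flange's). Camera axes: x right, y down, z forward; pixel columns grow to the right and rows downward; lengths in m; the calibration is good to about 2 mm. A picture is of the moment at which its call begins: read the wrist's pose just before it. There is no depth.
A pose or a line that the arm cannot do raises r.PlanningError and nothing moves.
- r.job_done(): hands the job in; it is judged then, once.
Trained networks look in a picture, given as the dict that the camera call returned (one of the last four; its "shot" number tells which), for a name from the list of things; names that differ only in an ending like _2 or _b are one class to them, and where a whole thing is asked for, a point or a joint stands for the part that bears it (a point fixed in the world has none). Each returns a list of dicts, best first, with "score" (0 to 1); they miss things now and then, are a little off and sometimes report something else, mostly with a low value. They report only what shows in the picture. A call takes as long as a camera call.
- finder.look_for(thing, picture): "point" ([column, row] in pixels, amid what is visible of it).
- finder.cut_out(thing, picture): "region" (384x512 bool, what is visible of it) and "point" ([column, row] in pixels, amid what is visible of it).
The state is a dict: "time_s": time; "q": joint angles; "joint_velocities": joint speeds; "joint_efforts": joint torques, N m; "position": TCP position; "eef_rot": TCP orientation; "force": force on the tool from outside, world axes, zero at the start; "wrist_torque": the same for the moment, N m; "gripper_width": finger opening in m; "grip_force": force on a finger pad.
Only numpy, scipy, OpenCV 4.12 (cv2) and the standard library are available. Lean on these libraries where they do the work, as an engineer would, in place of code of your own. Each camera call takes 0.05 s, during which the arm holds its last target. There are 200 camera calls.

## Task

The two green sample bottles standing side by side are a sample and its duplicate and must stay together: pick up both at once in one grasp and stand them upright, still side by side, in the empty light-blue tray, lowering them right down to its floor before you let go. Leave the amber pair where it is.

Things in the scene. Friction and masses are not known exactly. Their poses are not given: they have to be found in the camera images.
- green_a_center (a point): green plastic bottle, square, upright: body 26 x 26 mm, 62 mm tall; round blue cap 23 mm wide, 80 mm in all; white label patches, about 50 g. This point: its centre, 40 mm above its underside; z up, x and y square to its faces. The other green bottle stands 2 to 6 mm off its +y face (centres about 30 mm apart; together about 56 mm wide along that row, 26 mm deep).
- green_b_center (a point): the second green plastic bottle, square, upright: body 26 x 26 mm, 62 mm tall; round blue cap 23 mm wide, 80 mm in all; white label patches, about 50 g. This point: its centre, 40 mm above its underside; z up, x and y square to its faces. It stands beside the first, on that one's +y side.
- tray_in (a point): shallow open light-blue plastic tray, empty, fixed to the table: outside 58 x 96 mm, 16 mm high; inside 50 mm (its x) by 88 mm (its y); walls and floor 4 mm. This point: the centre of its inner floor, 4 mm above the table; z up, y along its length. The pair (52 x 26 mm when pressed together) fits only with its row along the tray's length.
- amber_center (a point): look-alike pair: two amber (orange-brown) bottles of the same shape and size with blue caps, joined as one piece by a white plastic clip round both (58 mm along the row, its y, by 32 mm); loose on the table, to be left alone. This point: its centre, 40 mm above the table.

How it is judged:
On the way, in this order (a step that is already met when the one before it is completed fails the run):
1. both green bottles are lifted off the table at the same time (height (world z) of each of green_a_center, green_b_center above 0.06 m), for 0.2 s.
2. both are lowered into the tray, to within 12 mm of its floor, while still in the grip (x of green_a_center in the frame of tray_in between -0.016 and 0.016 m and y of green_a_center in the frame of tray_in between -0.035 and 0.035 m and z of green_a_center in the frame of tray_in between 0.034 and 0.052 m and x of green_b_center in the frame of tray_in between -0.016 and 0.016 m and y of green_b_center in the frame of tray_in between -0.035 and 0.035 m and z of green_b_center in the frame of tray_in between 0.034 and 0.052 m and contact force between the fingers and green_a above 0.3 N and contact force between the fingers and green_b above 0.3 N).
At the end, for the whole second after the job is handed in: both green bottles stand released on the tray's floor inside its walls (to 6 mm in height), upright within 8 degrees, side by side with centres less than 55 mm apart, and stay so (x of green_a_center in the frame of tray_in between -0.016 and 0.016 m and y of green_a_center in the frame of tray_in between -0.035 and 0.035 m and z of green_a_center in the frame of tray_in between 0.034 and 0.046 m and x of green_b_center in the frame of tray_in between -0.016 and 0.016 m and y of green_b_center in the frame of tray_in between -0.035 and 0.035 m and z of green_b_center in the frame of tray_in between 0.034 and 0.046 m and angle between each of green_a_center, green_b_center's own z axis and vertical below 0.14 rad and distance between green_a_center and green_b_center below 0.055 m); the robot touches nothing.
It fails at once if the two green bottles come apart (centres more than 55 mm from each other) (distance between green_a_center and green_b_center above 0.055 m).
It fails at once if the amber pair is moved more than 20 mm (distance of amber_center from where it was at the start of the episode above 0.02 m).
It also fails if it takes over 38 s, if anything falls off the work surface, if the arm or the gripper's body presses on something with over 40 N, if the wrist force passes 120 N, or if a joint passes its speed limit or range.

## Working session

There is one attempt and no reset: what is moved stays moved. The work goes in short steps, each a Python script; the robot and the scene stay as the last script left them, time stands still between calls to the robot, and variables do not carry over. Pictures are saved under pics/ and viewed, at most 10 in all, crops included, and the job is handed in when it is done.

```bash
mkdir -p pics; cat > h.py <<'E'
import numpy as np, cv2
from cell import r, fingers, sensors, camera, finder
from scipy.spatial.transform import Rotation as R
def save(p,n): cv2.imwrite('pics/'+n, cv2.cvtColor(p['image'],cv2.COLOR_RGB2BGR))
def extr(p,s=None):
    if 'extrinsics' in p: return np.array(p['extrinsics'])
    T=np.eye(4);T[:3,:3]=R.from_rotvec(s['eef_rot']).as_matrix();T[:3,3]=s['position']
    return T@np.array(p['hand_eye'])
def topix(p,T,z,uv):
    uv=np.atleast_2d(uv).astype(float)
    d=np.c_[uv,np.ones(len(uv))]@np.linalg.inv(np.array(p['camera_matrix'])).T@T[:3,:3].T
    o=T[:3,3]
    return o+d*((z-o[2])/d[:,2])[:,None]
def proj(p,T,X):
    X=np.atleast_2d(X); c=(X-T[:3,3])@T[:3,:3]; k=c@np.array(p['camera_matrix']).T
    return k[:,:2]/k[:,2:]
E
python3 - <<'E'
from h import *
t=camera('top'); save(t,'top.png'); T=extr(t)
s=camera('scene'); save(s,'scene.png')
st=sensors.state(); print(st['time_s'],np.round(st['position'],3),np.round(st['eef_rot'],3),st['gripper_width'])
print(np.round(T,3))
for n,z in (('green_a_center',.04),('tray_in',.004),('amber_center',.04)):
    for d in finder.cut_out(n,t)[:3]:
        print(n,d['score'],d['point'],np.round(topix(t,T,z,d['point']),3),d['region'].sum())
cv2.imwrite('pics/both.png',np.vstack([cv2.imread('pics/top.png'),cv2.imread('pics/scene.png')])[:, :][:768:1])
b=np.hstack([cv2.imread('pics/top.png'),cv2.imread('pics/scene.png')]);cv2.imwrite('pics/both.png',cv2.resize(b,(800,300)))
E
```

```text
0.1 [ 0.21  -0.641  0.239] [-3.101e+00 -4.950e-01  1.000e-03] 0.08802061125947959
[[ 0.014 -0.996  0.085  0.429]
 [-1.    -0.012  0.018 -0.008]
 [-0.016 -0.085 -0.996  1.072]
 [ 0.     0.     0.     1.   ]]
green_a_center 0.67 [399.3, 194.2] [[ 0.497 -0.311  0.04 ]] 170
tray_in 0.67 [241.8, 158.4] [[0.58  0.048 0.004]] 1036
amber_center 0.74 [161.7, 189.8] [[0.5   0.228 0.04 ]] 412
```

View pics/top.png

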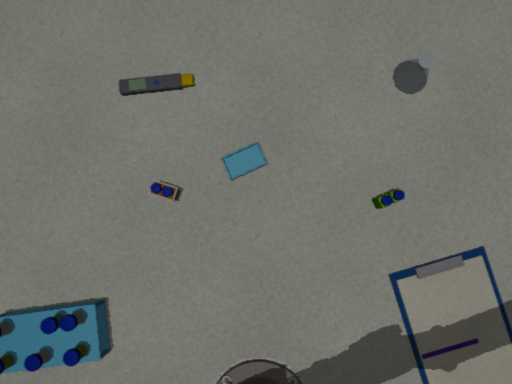

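View pics/scene.png

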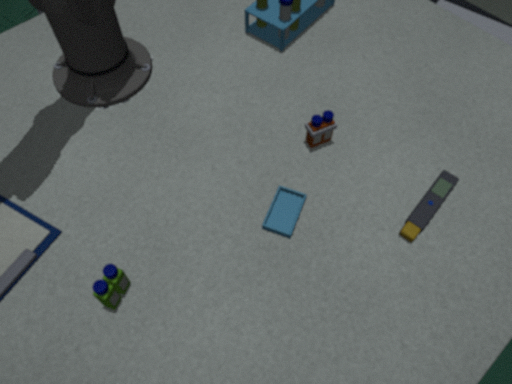

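The top view shows the green pair with caps at about (398,195) and (386,201), the tray at (244,161) and the amber pair at (166,190). The scene view agrees. Next I measure the caps at z=0.08 and the tray outline, then move the wrist camera over the pair.

```bash
cat >> h.py <<'E'
def blue(p,c=None,rad=60):
    h=cv2.cvtColor(p['image'],cv2.COLOR_RGB2HSV)
    m=cv2.inRange(h,(112,150,70),(130,255,255))
    if c is not None:
        k=np.zeros_like(m);cv2.circle(k,tuple(int(x) for x in c),rad,255,-1);m&=k
    n,l,s,ce=cv2.connectedComponentsWithStats(m)
    i=np.argsort(-s[1:,4])+1
    return [(ce[j],s[j,4]) for j in i if s[j,4]>20]
def down(phi,near=0.316):   # tool y along world angle phi (mod pi)
    a=phi+np.pi/2; psi=near+(a-near+np.pi/2)%np.pi-np.pi/2
    return (R.from_euler('z',psi)*R.from_euler('x',np.pi)).as_rotvec()
E
python3 - <<'E'
from h import *
t=camera('top');T=extr(t)
b=blue(t,(390,198),30);print(b)
if len(b)>1: w=topix(t,T,.08,[b[0][0],b[1][0]])
else: w=topix(t,T,.08,[[398,195],[386,201]])
c=w.mean(0);d=w[1]-w[0];phi=np.arctan2(d[1],d[0]);print(w,np.linalg.norm(d),phi)
reg=finder.cut_out('tray_in',t)[0]['region'].astype(np.uint8)
q=cv2.boxPoints(cv2.minAreaRect(cv2.findNonZero(reg)));tw=topix(t,T,.016,q);print('tray',tw.mean(0),np.linalg.norm(np.diff(tw,axis=0),axis=1),[np.arctan2(*(tw[i+1]-tw[i])[1::-1]) for i in (0,1)])
h=np.array(camera('wrist')['hand_eye']);print(np.round(h,3))
o=down(phi);Rm=R.from_rotvec(o).as_matrix()
# place TCP so that camera axis looks at pair
Tc=np.eye(4);Tc[:3,:3]=Rm;pos=np.array([c[0],c[1],.25]);
Tc[:3,3]=pos;E=Tc@h;ax=E[:3,3]+E[:3,2]*((.08-E[2,3])/E[2,2]);pos[:2]-=0.6*(ax-c)[:2]
print('axis hits',ax,'pos',pos)
r.move_ptp(pos,o)
s=sensors.state();p=camera('wrist');save(p,'w1.png');E=extr(p,s)
print(s['time_s'],s['q'],s['position'])
print('exp cap pix',proj(p,E,w));
for u,a in blue(p): print(u,a,topix(p,E,.08,u))
E
```

```text
[(array([398.95588235, 194.82352941]), np.int32(68)), (array([386.82352941, 199.95588235]), np.int32(68))]
[[ 0.49294566 -0.29861496  0.08      ]
 [ 0.48145026 -0.27225366  0.08      ]] 0.028758690851717852 1.982006969363155
tray [0.57409993 0.04291592 0.016     ] [0.09760973 0.06046981 0.09714195] [np.float64(-1.1324843028061418), np.float64(-2.7101606203909316)]
[[ 0.    -0.957 -0.292  0.082]
 [ 1.    -0.     0.001  0.   ]
 [-0.001 -0.292  0.957 -0.144]
 [ 0.     0.     0.     1.   ]]
axis hits [ 0.47414846 -0.29132278  0.08      ] pos [ 0.49502766 -0.28190122  0.25      ]
2.075 [ 0.54134158  0.30210316 -0.16089156  1.7917059   0.05567951  1.05218464
 -0.80198683] [ 0.49436935 -0.28346488  0.24993208]
exp cap pix [[269.02282258 183.12620874]
 [243.49538931 183.18795393]]
[269.76744186 180.72757475] 301 [[ 0.49583512 -0.29823926  0.08      ]]
[244.28903654 181.12956811] 301 [[ 0.48402447 -0.27214733  0.08      ]]
```

View pics/w1.png

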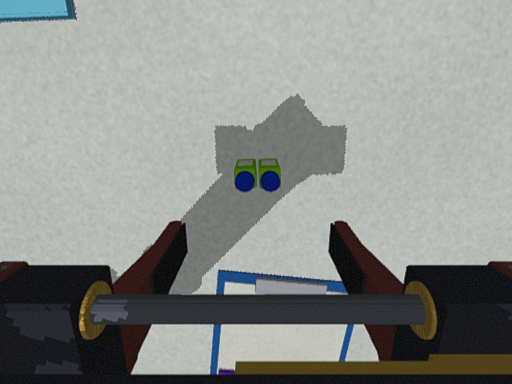

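The wrist view shows the green pair with caps at (244,181) and (270,181). At z=0.08 they measure 28.7 mm apart, within 3 mm of the top-view result. The clipboard is well clear. I'll grasp at the mean, then lift and check.

```bash
python3 - <<'E'
from h import *
c=np.array([.4886,-.2853]);o=down(1.989)
r.move_ptp([*c,.15],o)
s=sensors.state();p=camera('wrist');E=extr(p,s)
for u,a in blue(p)[:3]: print(u,a,topix(p,E,.08,u))
print('stopped',r.move_l([*c,.034],speed=.1,f_stop=12))
print(sensors.state()['position'])
fingers.gripper_to(.064,20); fingers.gripper_to(.04,30); r.sleep(.2)
s=sensors.state();print('grip',s['gripper_width'],s['grip_force'])
r.move_l([*c,.16],speed=.1); r.sleep(.2)
s=sensors.state();print('lift',s['time_s'],s['position'],s['gripper_width'],s['grip_force'],s['force'])
t=camera('scene');save(t,'s2.png');p=camera('wrist');save(p,'w2.png')
im=cv2.imread('pics/s2.png')[120:350,30:230]
cv2.imwrite('pics/v2.png',np.hstack([cv2.resize(im,(334,384)),cv2.imread('pics/w2.png')[:,:460]]))
E
```

```text
[238.93012422 206.09627329] 644 [[ 0.48468218 -0.27194771  0.08      ]]
[274.91862285 205.89358372] 639 [[ 0.49633287 -0.29782072  0.08      ]]
stopped False
[ 0.48909727 -0.28553437  0.03461727]
grip 0.05166994632452151 29.999903440475464
lift 6.7 [ 0.48836454 -0.28518189  0.15950036] 0.05218777577000555 29.999805986881256 [-0.16118402 -0.20995234 -0.99207611]
```

View pics/v2.png

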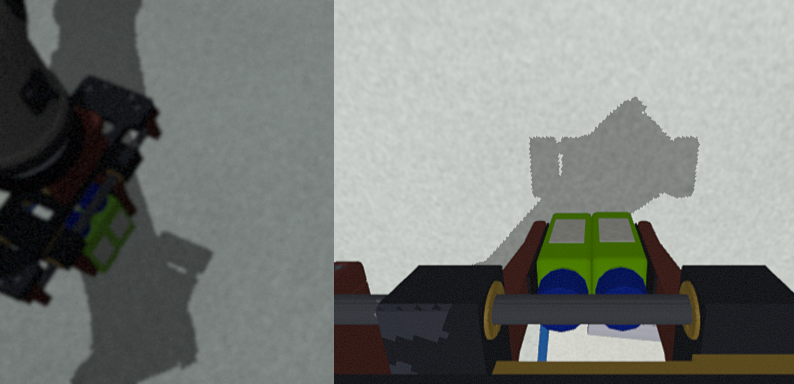

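Both bottles are held upright and tight together: width 52 mm, about 1 N load. Next I go toward the tray and refine its position with the wrist camera.

```bash
python3 - <<'E'
from h import *
tc=np.array([.5741,.0429]);phi=2.009;o=down(phi)
X=R.from_rotvec(o).as_matrix()[:2,0]
r.move_l([*(tc-.05*X),.19],o,speed=.15); r.sleep(.3)
s=sensors.state();p=camera('wrist');E=extr(p,s);save(p,'w3.png')
print(s['time_s'],s['position'],s['gripper_width'])
d=finder.cut_out('tray_in',p)
for k in d[:2]:
    q=cv2.boxPoints(cv2.minAreaRect(cv2.findNonZero(k['region'].astype(np.uint8))))
    cs=max(cv2.findContours(k['region'].astype(np.uint8),0,1)[0],key=cv2.contourArea)
    w=topix(p,E,.016,cs[:,0,:])[:,:2]
    re=cv2.minAreaRect((w*1000).astype(np.float32));bp=cv2.boxPoints(re)
    print(k['score'],k['region'].sum(),k['point'],q.round().tolist(),re,[np.arctan2(*(bp[i+1]-bp[i])[::-1]) for i in (0,1)])
E
```

```text
9.325 [0.52882564 0.02150204 0.18998058] 0.051810532085393726
0.68 4807 [256.4, 133.3] [[213.0, 103.0], [302.0, 102.0], [303.0, 157.0], [213.0, 158.0]] ((574.0711059570312, 42.86023712158203), (58.5416145324707, 95.4422836303711), 25.291397094726562) [np.float32(-1.1293786), np.float32(0.4414183)]
```

View pics/w3.png

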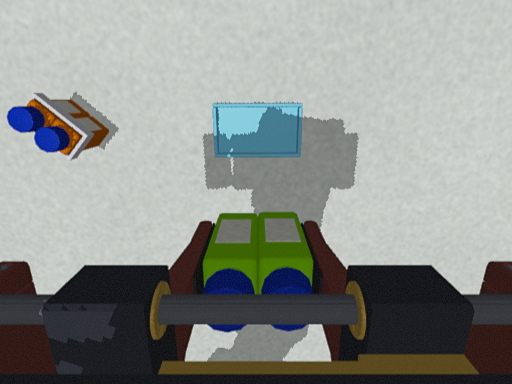

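The tray shows at (213..303, 102..158). It measures 58.5 x 95.4 mm and is centred at (0.5741, 0.0429), which matches the top view. The amber pair is clear to the left. I'll lower the bottles into the tray.

```bash
python3 - <<'E'
from h import *
o=down(2.011);X=R.from_rotvec(o).as_matrix()[:2,0]
tc=np.array([.5741,.0429])-.001*X
r.move_l([*tc,.12],o,speed=.12)
r.move_l([*tc,.05],speed=.06); r.sleep(.2)
print('touch',r.move_l([*tc,.0365],speed=.015,f_stop=4)); r.sleep(.3)
s=sensors.state();print(s['time_s'],s['position'],s['gripper_width'],s['grip_force'],s['force'])
if .035<s['position'][2]<.044:
    fingers.gripper_to(.062); fingers.gripper_to(.08); r.sleep(.2)
    r.move_l([*tc,.16],speed=.1); r.move_l([*(tc-.05*X),.2],speed=.15); r.sleep(.3)
s=sensors.state();p=camera('wrist');E=extr(p,s);save(p,'w4.png');print(s['time_s'],s['gripper_width'])
M=R.from_rotvec(o).as_matrix()[:2,:2]
for u,a in blue(p,(256,130),80): print(u,a,(topix(p,E,.084,u)[0,:2]-[.5741,.0429])@M)
E
```

```text
touch True
12.85 [0.57311607 0.04249455 0.03798493] 0.051807982051751446 30.000815391540527 [-0.91190918  0.45267339  5.84823722]
16.2 0.08017474823148338
[243.46680498 137.97302905] 482 [-0.00122641 -0.01260884]
[272.30128205 137.33760684] 468 [-0.00064827  0.01300778]
```

View pics/w4.png

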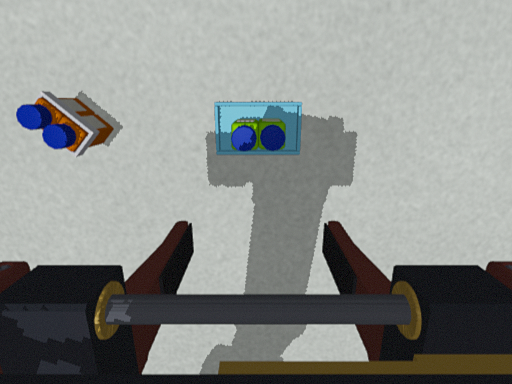

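Both bottles stand upright in the tray, with caps at (243,138) and (272,137). They sit within about 1 mm of centre across the tray and at ±13 mm along it. The gripper is clear, so I hand in.

```bash
python3 -c "
from cell import r
print(r.job_done())"
```

```text
the job is handed in; nothing more can be done
None
```

I picked up both green bottles in one grasp, lowered them to the tray floor and released them; they stand upright side by side near its centre, the amber pair was not touched, and the job is handed in (no verdict was returned).

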